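Open the knob box, refill it and ring up the tally

TASK

Open the black selling box for the day: press in its orange release tab, swing the cover up out of its frame by that edge to a clear slant of some 15 degrees or more before its hooked edge comes out, and lay it flat, rib side up, in the middle of the grey mat. Then put every knob from the blue mat into its own half of the box, cream with the cream sample and black with the black sample, and only after that swing the tally counter's red lever to its stop and let it spring back. Leave the other things on the table where they are.

Things in the scene. Friction and masses are not known exactly. Their poses are not given: they have to be found in the camera images.
- sellbox: fixed black box, 165 (x) x 150 (y) mm; origin at the centre of its underside, z up, +x to the keeper. Wall tops z = 46 mm, side guides to z = 52 mm; inner floor z = 4 mm, inside x = -71 to 66 mm; a 4 mm divider along x at y = 0 leaves two halves 64 mm wide, centred at y = +-34 mm. On the +x wall at y = 0 a keeper (36 mm wide, x = 71 to 83 mm, top z = 60 mm) catches the tab's nose
- frame_hook (a point): point of the box at box frame (-77, 0, 46) mm, axes as the box: the cover pivots about the line through it along y. On that -x wall two lips at y = +-40 mm (underside z = 53.5, top 57.5 mm, reaching to x = -72 mm) hold down the cover's hooks
- cream_side: fixed cream liner of the half of the box for cream knobs, 135 x 62 mm; origin in the middle of that half (x = 0 of the box) on the inner floor, axes as the box. A sample cream knob is glued on a cream ledge outside the +x wall, 97 mm from the origin, top 40 mm above the table. The cover hides the liner at the start, not the sample
- black_side: the same for black knobs: dark liner and a sample black knob with aluminium top. Which half is which changes from start to start
- cover: loose grey snap-in cover, ~140 g, plate 138 x 138 x 5 mm; origin at the centre of the plate's underside, z up to the rib side, +x to the tab. At the start it sits on the box, axes as the box, origin at box (0, 0, 46) mm. A fixed upright rib stands on it at x = 25 to 30 mm, 28 mm wide, top z = 36 mm. Fingers from above can squeeze tab and rib together: that presses the tab and holds the cover
- cover_hook (a point): middle of the cover's hooked -x edge, cover frame (-77, 0, 0) mm. Two hooks there lie under the lips with 2.5 mm play up: the cover does not lift level, it pivots up at the tab edge about this one and, slanted, draws out towards its +x and up
- tab (a joint): travel of the orange release tab: 0 = out (nose caught), pressed inward to the cover's -x up to 0.008 m at its stop, clear from 0.0055; spring 3 N at rest, 8.5 N at the stop. Upright 26 mm wide, 4 mm thick, outer face at cover x = 65 mm at rest, top z = 36 mm, free of the keeper above z = 14 mm (fingertips not below 16). Pressed, tab outside to rib inside is 32 mm
- grey_mat: fixed grey mat 200 (x) x 220 (y) x 3 mm for the cover; origin at the centre of its underside, z up
- blue_mat: fixed blue mat 200 x 220 x 3 mm on which the returned knobs start; origin at the centre of its underside. The two mats may change places
- cream1: loose cream knob 28 mm wide at the foot, grip 27 mm across, 22 mm high, 22 g; origin at the centre of its underside, z along its axis (upright at the start); None if absent
- cream2: loose cream knob 28 mm wide at the foot, grip 27 mm across, 22 mm high, 22 g; origin at the centre of its underside, z along its axis (upright at the start); None if absent
- cream3: loose cream knob 28 mm wide at the foot, grip 27 mm across, 22 mm high, 22 g; origin at the centre of its underside, z along its axis (upright at the start); None if absent
- black1: loose black knob with aluminium top, 27 mm wide, 20 mm high, 22 g; origin at the centre of its underside, z along its axis (upright at the start); None if absent
- black2: loose black knob with aluminium top, 27 mm wide, 20 mm high, 22 g; origin at the centre of its underside, z along its axis (upright at the start); None if absent
- black3: loose black knob with aluminium top, 27 mm wide, 20 mm high, 22 g; origin at the centre of its underside, z along its axis (upright at the start); None if absent
- lever (a joint): swing of the tally counter's lever: 0 at rest, 1.1 rad at its stop, counter-clockwise from above; spring return, about 1.2 N at the post at rest, 4.5 N at the stop
- lever_post (a point): on the axis of the lever's upright red post, 12 mm thick, at height 70 mm; the post stands from 53 to 83 mm above the table, 50 mm from the pivot
- lever_pivot (a point): on the lever's vertical pivot axis at height 70 mm, like lever_post. The grey counter is fixed, 76 x 64 x 44 mm (it may change places with a small fixed bin of brass knobs); this point lies 12 mm to the counter's +x from its centre, axes as the counter; at rest the post stands at angle pi - 0.55 rad about the pivot from that x axis
- screwdriver: bystander: yellow-handled screwdriver 170 mm long, lying; loose
- chrome_knob: bystander: chrome knob, 44 mm wide, 24 mm high; loose; origin at the centre of its underside
- tin: bystander: green tin 60 x 45 x 30 mm; loose; origin at the centre of its underside
- jar: bystander: jar with red cap, 52 mm wide, 70 mm high; loose; origin at the centre of its underside
- mug: bystander: blue mug 76 mm wide, 85 mm high; loose; origin at the centre of its underside
- tape: bystander: brown ring 84 mm wide, 24 mm high; loose; origin at the centre of its underside
Things that resemble listed ones, but are neither listed nor needed, are in the scene too. Leave any turquoise look-alike of the cover alone.

How it is judged:
On the way, in this order (a step that is already met when the one before it is completed fails the run):
1. the tab is pressed in while the cover still sits in the frame (value of joint tab above 0.0045 m and angle between cover's own z axis and vertical below 0.08 rad and distance between cover_hook and frame_hook below 0.012 m), for 0.05 s.
2. the cover is swung up to a slant of at least 0.17 rad with its hooked edge still in the frame (within 20 mm) (angle between cover's own z axis and vertical above 0.17 rad and distance between cover_hook and frame_hook below 0.02 m), for 0.05 s.
3. every knob lies in its own half of the box (x of cream1 in the frame of cream_side between -0.073 and 0.068 m and y of cream1 in the frame of cream_side between -0.0335 and 0.0335 m and z of cream1 in the frame of cream_side between -0.006 and 0.04 m and x of cream2 in the frame of cream_side between -0.073 and 0.068 m and y of cream2 in the frame of cream_side between -0.0335 and 0.0335 m and z of cream2 in the frame of cream_side between -0.006 and 0.04 m and x of cream3 in the frame of cream_side between -0.073 and 0.068 m and y of cream3 in the frame of cream_side between -0.0335 and 0.0335 m and z of cream3 in the frame of cream_side between -0.006 and 0.04 m and x of black1 in the frame of black_side between -0.073 and 0.068 m and y of black1 in the frame of black_side between -0.0335 and 0.0335 m and z of black1 in the frame of black_side between -0.006 and 0.04 m and x of black2 in the frame of black_side between -0.073 and 0.068 m and y of black2 in the frame of black_side between -0.0335 and 0.0335 m and z of black2 in the frame of black_side between -0.006 and 0.04 m and x of black3 in the frame of black_side between -0.073 and 0.068 m and y of black3 in the frame of black_side between -0.0335 and 0.0335 m and z of black3 in the frame of black_side between -0.006 and 0.04 m), for 0.3 s.
4. the tally lever is at its stop (over 1.0 rad) (value of joint lever above 1 rad), for 0.05 s.
At the end, for the whole second after the job is handed in: every knob present lies in its own half of the box, below the rim; the lever is back (under 0.08 rad); the cover lies at rest on the grey mat, rib up, tilt under 0.07 rad, underside within 6 mm of the mat, its centre within 60 mm of the mat's (all of step 3 and value of joint lever below 0.08 rad and horizontal distance between cover and grey_mat below 0.06 m and angle between cover's own z axis and vertical below 0.07 rad and z of cover in the frame of grey_mat below 0.009 m and linear speed of cover below 0.03 m/s); the robot touches nothing.
It fails at once if a bystander is moved more than 30 mm (distance of any of screwdriver, chrome_knob, tin, jar, mug, tape from where it was at the start of the episode above 0.03 m).
Of cream1, cream2, cream3, black1, black2, black3 only 4 to 6 are there at a start; the rules pass over those that are not, and their reading is None.
At some moment in a run one of cream1, cream2, cream3, black1, black2, black3 may be knocked a few centimetres aside while the robot is not near it.
It also fails if it takes over 210 s, if anything falls off the work surface, if the arm or the gripper's body presses on something with over 40 N, if the wrist force passes 120 N, or if a joint passes its speed limit or range.

ROBOT

A 7-joint arm with a two-finger parallel gripper is mounted at the origin on the work surface. World frame = base frame: x ahead of the robot, y to its left, z up, the work surface at z = 0. Lengths are in m, angles in rad, forces in N, time in s.
With the tool pointing down it reaches from about 0.425 to 0.875 m from the base axis. Payload 8.4 kg.
Tool frame: the origin (TCP) lies at the very end of the fingers, on their centre line; the grasp point (between the pads) lies 19 mm behind it; z points along the fingers, y is the line along which they close (so a half turn about z gives the same grasp; the last joint's range is limited). The gripper opens to 87 mm and grips with 3 to 60 N. Pads are 19 mm wide; open, the fingers measure 117 mm over their backs; the gripper's body (75 mm by 190 mm) begins 51 mm behind the grasp point.
Start: joints at [1.207, 0.333, 0.04, 1.465, -0.013, 1.343, -0.059], TCP at [0.17, -0.627, 0.2] pointing down, gripper open.
Joint ranges: [-2.58, 2.58], [-0.38, 2.09], [-1.3, 1.39], [0.25, 2.4], [-1.5, 4.64], [0.08, 2.09], [-2.65, 2.65]. Speed limits (rad/s): [2.22, 2.22, 2.79, 2.79, 3.14, 3.14, 3.14].

INTERFACE

Orientations are given as a 3x3 rotation matrix whose columns are the frame's x, y, z axes.
In Python, from rig import robot, kin, cams gives the robot as it stands. The module is installed in compiled form; this text tells all that it offers. Calls block until the motion is done:
- robot.movep(position, orientation): joint-space move of the TCP to a pose.
- robot.movel(position, orientation=None, feed=0.15, force_limit=None): straight line of the TCP; orientation=None keeps the orientation; feed is the mean speed in m/s. With force_limit (N) it stops when the force on the tool has changed by that much, and returns True; else False.
- robot.move_j(angles): joint-space move.
- robot.move_gripper(opening, squeeze=None): finger opening in m; squeeze is the grip in N (None keeps the last); returns when the fingers have stopped.
- robot.dwell(seconds).
- kin.inverse_kinematics(position, orientation): joint angles nearest the present ones, or None.
- cams.grab_frame(name): name is "scene" or "top" or "wrist"; returns a dict with "img" (480x640x3 uint8, red, green, blue), "depth" (480x640 float32, m along the optical axis (not along the pixel's ray), 0 where there is no reading), "K" (3x3 intrinsics, pixels), "extrinsics" (4x4, takes a point from camera to world coordinates); the wrist camera has in their place "T_tool_cam" (4x4, takes a point from camera to tool coordinates, whose origin is the TCP and whose axes are the flange's). Camera axes: x right, y down, z forward; pixel columns grow to the right and rows downward; lengths in m; the calibration is good to about 2 mm. A picture is of the moment at which its call begins: read the wrist's pose just before it.
A pose or a line that the arm cannot do raises robot.Unreachable and nothing moves.
- robot.hand_in(): hands the job in; it is judged then, once.
Readings, each from a call of its own:
- robot.get_time_s(): time.
- robot.get_joints(): joint angles.
- robot.get_qvel(): joint speeds.
- robot.get_joint_efforts(): joint torques, N m.
- robot.get_ee_pos(): TCP position.
- robot.get_tcp_rot(): TCP orientation.
- robot.get_wrist_force(): force on the tool from outside, world axes, zero at the start.
- robot.get_moment(): the same for the moment, N m.
- robot.get_width(): finger opening in m.
- robot.get_grip_force(): force on a finger pad.
Only numpy, scipy, OpenCV 4.12 (cv2) and the standard library are available. Lean on these libraries where they do the work, as an engineer would, in place of code of your own. Each camera call takes 0.05 s, during which the arm holds its last target. There are 200 camera calls.

## Working session

There is one attempt and no reset: what is moved stays moved. The work goes in short steps, each a Python script; the robot and the scene stay as the last script left them, time stands still between calls to the robot, and variables do not carry over. Pictures are saved under pics/ and viewed, at most 14 in all, crops included, and the job is handed in when it is done.

```bash
mkdir -p pics
python3 - <<'E'
from rig import robot,kin,cams
import cv2,numpy as np
for n in("scene","top"):
    f=cams.grab_frame(n); cv2.imwrite(f"pics/{n}0.png",f["img"][:,:,::-1]); np.savez(f"pics/{n}0.npz",**{k:f[k] for k in f if k!='name'})
    print(n,f["K"].round(1).tolist(),f["extrinsics"].round(3).tolist(),(f["depth"]>0).mean())
print(robot.get_time_s(),robot.get_tcp_rot().round(2).tolist() if hasattr(robot.get_tcp_rot(),'round') else robot.get_tcp_rot())
E
```

```text
scene [[468.5, 0.0, 317.1], [0.0, 468.5, 235.8], [0.0, 0.0, 1.0]] [[0.407, 0.685, -0.604, 1.153], [0.913, -0.313, 0.261, -0.299], [-0.01, -0.658, -0.753, 0.875], [0.0, 0.0, 0.0, 1.0]] 0.9958463541666667
top [[535.8, 0.0, 323.8], [0.0, 535.8, 242.1], [0.0, 0.0, 1.0]] [[-0.022, -0.993, 0.114, 0.372], [-1.0, 0.022, -0.0, -0.009], [-0.002, -0.114, -0.993, 1.21], [0.0, 0.0, 0.0, 1.0]] 0.9962044270833333
0.1 [[0.97, 0.26, -0.0], [0.26, -0.97, 0.0], [-0.0, -0.0, -1.0]]
```

View pics/top0.png

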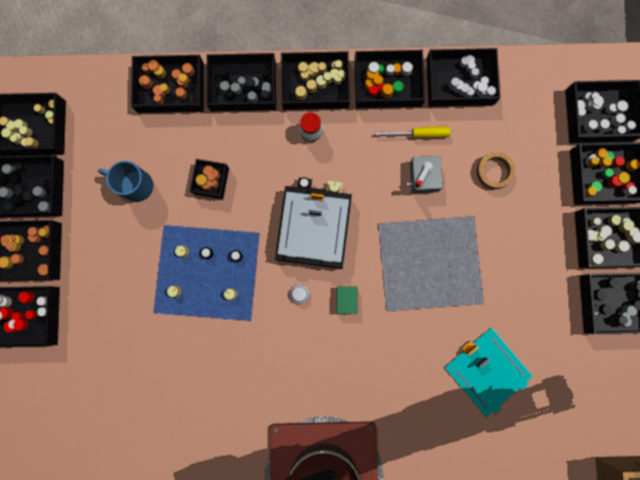

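View pics/scene0.png

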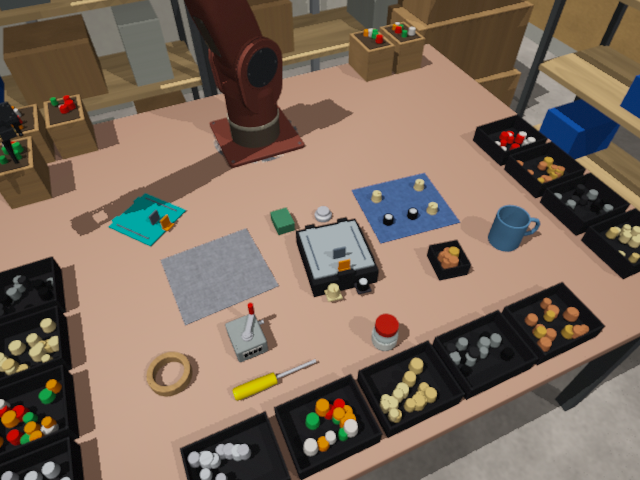

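Top view: box (314,228) with the tab (316,197), rib (314,213), cream sample (334,186) and black sample (305,183). The loose knobs are on the blue mat: cream at (181,251), (173,291), (230,294); black at (206,253), (236,256). The counter is at (426,173) and the grey mat at (431,263).
Look-alikes:
- cover: turquoise cover (489,370)
- knobs: bins of cream (316,77) and (25,125), bins of black (242,82) and (25,185), brass bin (208,179), chrome knob (300,294), samples on the box ledges

I choose the five knobs on the blue mat and the grey cover on the box.

```bash
cat > h.py <<'E'
from rig import robot,kin,cams
import cv2,numpy as np
def grab(n):
    if n=="wrist":
        p=np.array(robot.get_ee_pos());R=np.array(robot.get_tcp_rot());f=cams.grab_frame(n)
        T=np.eye(4);T[:3,:3]=R;T[:3,3]=p;f["extrinsics"]=T@np.array(f["T_tool_cam"])
    else: f=cams.grab_frame(n)
    return f
def ray(f,uv):
    d=np.linalg.solve(np.array(f["K"]),np.array([uv[0],uv[1],1.]));E=np.array(f["extrinsics"]);return E[:3,3],E[:3,:3]@d
def plane(f,uv,z):
    o,d=ray(f,uv);return o+d*(z-o[2])/d[2]
def cloud(f):
    v,u=np.mgrid[:480,:640];K=np.array(f["K"]);E=np.array(f["extrinsics"]);D=f["depth"]
    P=np.stack([(u-K[0,2])/K[0,0]*D,(v-K[1,2])/K[1,1]*D,D],-1);return P@E[:3,:3].T+E[:3,3]
def cross(f1,u1,f2,u2):
    o1,d1=ray(f1,u1);o2,d2=ray(f2,u2);t=np.linalg.lstsq(np.stack([d1,-d2],1),o2-o1,rcond=None)[0]
    a,b=o1+t[0]*d1,o2+t[1]*d2;return (a+b)/2,np.linalg.norm(a-b)
def down(yaw):  # tool down, tool y axis at angle yaw (fingers close along it)
    y=np.array([np.cos(yaw),np.sin(yaw),0]);z=np.array([0,0,-1.]);return np.stack([np.cross(y,z),y,z],1)
def near(yaw): # choose yaw or +pi: least last-joint
    return yaw
def blobs(m,a0,a1):
    n,l,s,c=cv2.connectedComponentsWithStats(m.astype(np.uint8));return [(c[i],s[i]) for i in range(1,n) if a0<=s[i,4]<=a1],l
E
python3 - <<'E'
from h import *
f={n:dict(np.load(f"pics/{n}0.npz")) for n in("scene","top")}
for n,box in(("top",(100,60,520,320)),("scene",(140,170,470,390))):
    F=f[n];C=cloud(F);h=cv2.cvtColor(F["img"],cv2.COLOR_RGB2HSV);H,S,V=[h[...,i].astype(int) for i in range(3)]
    roi=np.zeros((480,640),bool);roi[box[1]:box[3],box[0]:box[2]]=1
    print(n,"table z",np.median(C[roi][:,2]))
    for nm,m,a in(("orange",(H>8)&(H<20)&(S>200)&(V>150),(8,400)),("blue",(H>100)&(H<125)&(S>90)&(V<200),(1500,20000)),("cream",(H>18)&(H<34)&(S>50)&(S<190)&(V>150),(15,400)),("red",((H<6)|(H>174))&(S>180)&(V>120),(8,900))):
        for c,s in blobs(m&roi,*a)[0]:
            u,v=np.round(c).astype(int);pts=C[m&roi][:0]
            print(nm,c.round(1),s[4],C[v,u].round(3))
    for p in ([(206,253),(236,256),(305,183),(316,197),(314,213),(426,173),(431,263),(421,181),(314,228)] if n=="top" else [(389,219),(413,214),(363,286),(344,264),(338,253),(246,337),(218,272),(250,309)]):
        print(p,C[p[1],p[0]].round(3))
E
```

```text
top table z 0.001648451638530446
orange [397.4  67.4] 39 [ 0.909 -0.187  0.031]
orange [375.1  77. ] 107 [ 0.883 -0.135  0.037]
orange [368.7  83.1] 34 [ 0.876 -0.122  0.022]
orange [387.1  88.5] 79 [ 0.856 -0.161  0.038]
orange [316.6 194.8] 21 [0.603 0.003 0.083]
blue [206.8 272.7] 7669 [ 0.447  0.256 -0.002]
cream [336.9  63.3] 37 [ 0.92  -0.049  0.034]
cream [310.2  68.2] 227 [0.913 0.014 0.026]
cream [334.   74.6] 157 [ 0.895 -0.041  0.027]
cream [183.2  76.3] 16 [0.896 0.304 0.036]
cream [320.5  80.2] 57 [ 0.884 -0.009  0.027]
cream [311.   83.9] 66 [0.871 0.012 0.034]
cream [300.4  90.8] 76 [0.855 0.037 0.034]
cream [334.6 185.3] 113 [ 0.634 -0.037  0.037]
cream [180.2 250.5] 83 [0.498 0.312 0.022]
cream [172.3 291. ] 83 [0.407 0.328 0.024]
cream [229.4 293.6] 82 [0.398 0.202 0.022]
red [375.4  88.5] 81 [ 0.861 -0.135  0.022]
red [310.1 121.9] 303 [0.768 0.015 0.073]
red [418.9 182.5] 15 [ 0.627 -0.217  0.08 ]
(206, 253) [0.49  0.253 0.023]
(236, 256) [0.481 0.186 0.025]
(305, 183) [0.64  0.03  0.038]
(316, 197) [0.6   0.005 0.075]
(314, 213) [0.566 0.01  0.074]
(426, 173) [ 0
[... 285 characters left out ...]
 0.058]
blue [403.5 208.1] 3863 [0.458 0.25  0.001]
cream [418.5 184.6] 81 [0.417 0.318 0.022]
cream [375.8 196. ] 79 [0.41  0.191 0.026]
cream [431.7 207.9] 87 [0.503 0.302 0.021]
cream [453.6 250.6] 67 [0.655 0.259 0.039]
cream [332.4 292.2] 190 [ 0.64  -0.044  0.036]
cream [410.5 374. ] 336 [0.868 0.012 0.033]
cream [425.  386.5] 77 [0.899 0.026 0.031]
red [250.  307.4] 39 [ 0.633 -0.221  0.081]
red [386.6 324.1] 376 [0.774 0.012 0.07 ]
(389, 219) [0.492 0.183 0.022]
(413, 214) [0.502 0.247 0.021]
(363, 286) [0.655 0.024 0.038]
(344, 264) [0.604 0.001 0.068]
(338, 253) [0.571 0.003 0.069]
(246, 337) [ 0.676 -0.248  0.052]
(218, 272) [ 0.461 -0.251  0.004]
(250, 309) [ 0.632 -0.222  0.074]
```

Run:
```python
from h import *
R=down(np.pi/2)
q=kin.inverse_kinematics([0.5,0.01,0.33],R);q2=kin.inverse_kinematics([0.5,0.01,0.33],down(-np.pi/2));print(q,q2)
if q is None or (q2 is not None and abs(q2[6])<abs(q[6])): R=down(-np.pi/2)
robot.movep([0.5,0.01,0.33],R)
for i,p in enumerate([[0.5,0.01,0.33],[0.56,0.04,0.33]]):
    robot.movel(p,R);robot.dwell(.2);f=grab("wrist");print(f["K"],f["T_tool_cam"].round(3),f["extrinsics"].round(3))
    cv2.imwrite(f"pics/w{i}.png",f["img"][:,:,::-1]);np.savez(f"pics/w{i}.npz",**f)
print(robot.get_time_s(),robot.get_joints())
```

```text
[ 0.67716449  0.03093062 -0.79418661  1.56637329  0.02206418  1.55354184
  1.45363263] [ 0.65665935  0.02943296 -0.77288176  1.56709023  0.02055171  1.55343202
 -1.6871591 ]
[[396.39226347   0.         316.53035742]
 [  0.         396.39226347 239.98146779]
 [  0.           0.           1.        ]] [[-0.001 -0.954 -0.299  0.083]
 [ 1.    -0.001 -0.001 -0.001]
 [ 0.001 -0.299  0.954 -0.185]
 [ 0.     0.     0.     1.   ]] [[ 0.001  0.954  0.299  0.417]
 [ 1.    -0.001 -0.001  0.009]
 [-0.001  0.299 -0.954  0.515]
 [ 0.     0.     0.     1.   ]]
[[396.39226347   0.         316.53035742]
 [  0.         396.39226347 239.98146779]
 [  0.           0.           1.        ]] [[-0.001 -0.954 -0.299  0.083]
 [ 1.    -0.001 -0.001 -0.001]
 [ 0.001 -0.299  0.954 -0.185]
 [ 0.     0.     0.     1.   ]] [[ 0.002  0.954  0.3    0.476]
 [ 1.    -0.001 -0.002  0.039]
 [-0.002  0.3   -0.954  0.515]
 [ 0.     0.     0.     1.   ]]
4.0333 [ 0.56284407  0.19565113 -0.83475246  1.43170119  0.14555519  1.57718199
  1.30866752]
```

View pics/w0.png

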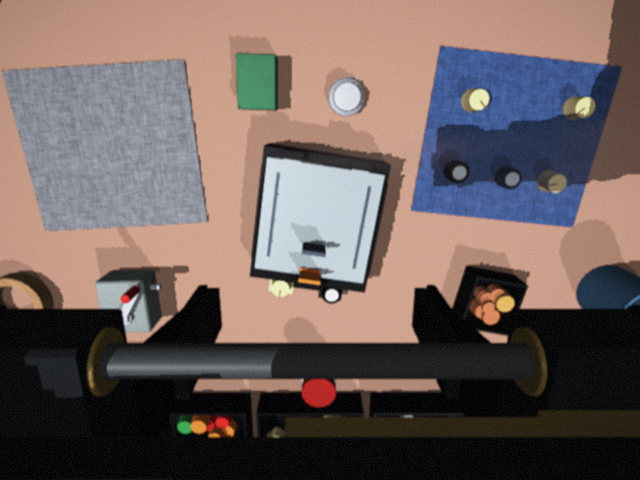

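The wrist view shows the box centre at about (320,215), with the tab at (310,275) and rib at (314,247). The black sample (332,295) is on the world +y side and the cream sample (280,287) on -y. The counter is at (128,300) with its red post at (130,293). Next I measure precisely.

Run:
```python
from h import *
big=[]
def hsv(F):
    h=cv2.cvtColor(F["img"],cv2.COLOR_RGB2HSV);return [h[...,i].astype(int) for i in range(3)]
Fs={n:dict(np.load(f"pics/{n}.npz")) for n in("w0","w1","top0","scene0")}
def prj(F,P):
    E=np.array(F["extrinsics"]);c=E[:3,:3].T@(np.array(P)-E[:3,3]);k=np.array(F["K"])@c;return k[:2]/k[2]
for n in("w0","w1","top0","scene0"):
    F=Fs[n];C=cloud(F);H,S,V=hsv(F)
    near=(np.hypot(C[...,0]-.537,C[...,1]-.01)<.115)
    plate=near&(S<70)&(V>120)&(C[...,2]>.043)&(C[...,2]<.058)
    l=blobs(plate,300,99999);k=max(l[0],key=lambda a:a[1][4]);
    cnt=max(cv2.findContours((l[1]>0).astype(np.uint8)*plate.astype(np.uint8),cv2.RETR_EXTERNAL,cv2.CHAIN_APPROX_NONE)[0],key=cv2.contourArea)[:,0]
    W=np.array([plane(F,p,.051)[:2] for p in cnt])
    r=cv2.minAreaRect((W*1000).astype(np.float32))
    org=near&(H>5)&(H<22)&(S>150)&(C[...,2]>.068)
    O=C[org];v=np.linalg.svd(O[:,:2]-O[:,:2].mean(0))[2][0]
    print(n,"plate z",np.median(C[plate][:,2]).round(4),"rect",[np.round(x,1) for x in r],"tab",O.mean(0).round(4),O[:,2].max().round(3),"dir",np.degrees(np.arctan2(v[1],v[0])).round(1),len(O),O.min(0).round(3),O.max(0).round(3))
    rb=near&(V<90)&(S<90)&(C[...,2]>.06)&(C[...,0]<.59)&(C[...,0]>.54)
    O=C[rb];
    if len(O)>5:
        v=np.linalg.svd(O[:,:2]-O[:,:2].mean(0))[2][0];print("  rib",O.mean(0).round(4),O[:,2].max().round(3),np.degrees(np.arctan2(v[1],v[0])).round(1),len(O))
    red=(np.hypot(C[...,0]-.64,C[...,1]+.23)<.05)&((H<6)|(H>174))&(S>150)
    O=C[red];print("  post",O.mean(0).round(4),len(O),np.median(O[O[:,2]>.075],0).round(4))
    grey=(np.hypot(C[...,0]-.655,C[...,1]+.24)<.06)&(C[...,2]>.038)&(C[...,2]<.047)
    cn=cv2.findContours(grey.astype(np.uint8),cv2.RETR_EXTERNAL,cv2.CHAIN_APPROX_NONE)[0];cn=max(cn,key=cv2.contourArea)[:,0]
    print("  counter",[np.round(x,1) for x in cv2.minAreaRect((np.array([plane(F,p,.044)[:2] for p in cn])*1000).astype(np.float32))])
    gm=(C[...,1]<-.13)&(C[...,1]>-.38)&(C[...,0]>.33)&(C[...,0]<.58)&(S<60)&(V>70)&(V<190)&(C[...,2]<.012)
    gm=cv2.morphologyEx(gm.astype(np.uint8),cv2.MORPH_OPEN,np.ones((5,5)))
    cn=max(cv2.findContours(gm,cv2.RETR_EXTERNAL,cv2.CHAIN_APPROX_NONE)[0],key=cv2.contourArea)[:,0]
    print("  greymat",[np.round(x,1) for x in cv2.minAreaRect((np.array([plane(F,p,.003)[:2] for p in cn])*1000).astype(np.float32))])
    # box dark outline from top: pixels z 0.04-.06
    for nm,a,b in(("sampC",.03,.045),):
        m=(np.hypot(C[...,0]-.637,C[...,1])<.06)&(H>18)&(H<34)&(S>50)&(V>140)&(C[...,2]>.03);print("  creamS",C[m].mean(0).round(3))
F=Fs["w0"]
x=cv2.resize(F["img"][135:315,235:405],None,fx=3.3,fy=3.3,interpolation=cv2.INTER_CUBIC);cv2.imwrite("pics/cropbox.png",x[:,:,::-1])
```

```text
w0 plate z 0.0504 rect [array([539.8,   9. ]), array([139.1, 140.6]), np.float64(81.3)] tab [0.4799 0.0273 0.4309] 0.464 dir 102.8 3832 [ 0.461 -0.071  0.069] [0.606 0.088 0.464]
  rib [0.5656 0.0049 0.0723] 0.083 81.1 121
  post [ 0.6235 -0.2188  0.0751] 137 [ 0.624  -0.2195  0.0823]
  counter [array([ 654.2, -244.6]), array([76.4, 65.4]), np.float64(1.0)]
  greymat [array([ 458.1, -252.5]), array([200.5, 221.2]), np.float64(3.3)]
  creamS [ 0.631 -0.039  0.039]
w1 plate z 0.0505 rect [array([539.4,   9.1]), array([139.2, 141.2]), np.float64(81.3)] tab [0.5365 0.0567 0.4324] 0.515 dir 97.0 3763 [ 0.476 -0.032  0.068] [0.607 0.118 0.515]
  rib [0.5523 0.0287 0.3992] 0.448 89.2 5091
  post [ 0.6242 -0.2184  0.075 ] 144 [ 0.6247 -0.219   0.0822]
  counter [array([ 654.9, -244.2]), array([75.8, 65.7]), np.float64(1.2)]
  greymat [array([ 458.1, -252.4]), array([200.4, 221. ]), np.float64(3.2)]
  creamS [ 0.63  -0.038  0.039]
top0 plate z 0.0507 rect [array([539.7,  13.3]), array([138.6, 140.4]), np.float64(81.4)] tab [0.6021 0.0038 0.0805] 0.085 dir -97.1 33 [ 0.599 -0.008  0.07 ] [0.606 0.016 0.085]
  rib [0.5656 0.009  0.0758] 0.084 -99.4 27
  post [ 0.6243 -0.2153  0.0809] 23 [ 0.6245 -0.2161  0.0824]
  counter [array([ 655.6, -241.1]), array([75.8, 64.2]), np.float64(1.6)]
  greymat [array([ 458.5, -248.3]), array([200.3, 220.3]), np.float64(3.3)]
  creamS [ 0.625 -0.026  0.048]
scene0 plate z 0.0509 rect [array([540.2,  10.4]), array([138.9, 143.4]), np.float64(81.4)] tab [6.055e-01 4.000e-04 7.590e-02] 0.084 dir -96.9 49 [ 0.603 -0.011  0.068] [0.609 0.012 0.084]
  rib [0.5713 0.0052 0.0703] 0.083 -99.3 67
  post [ 0.6296 -0.2206  0.0719] 53 [ 0.6298 -0.2199  0.0817]
  counter [array([ 661.1, -245. ]), array([78. , 63.7]), np.float64(1.6)]
  greymat [array([ 459.9, -251.9]), array([202. , 221.1]), np.float64(3.3)]
  creamS [ 0.633 -0.037  0.04 ]
```

View pics/cropbox.png

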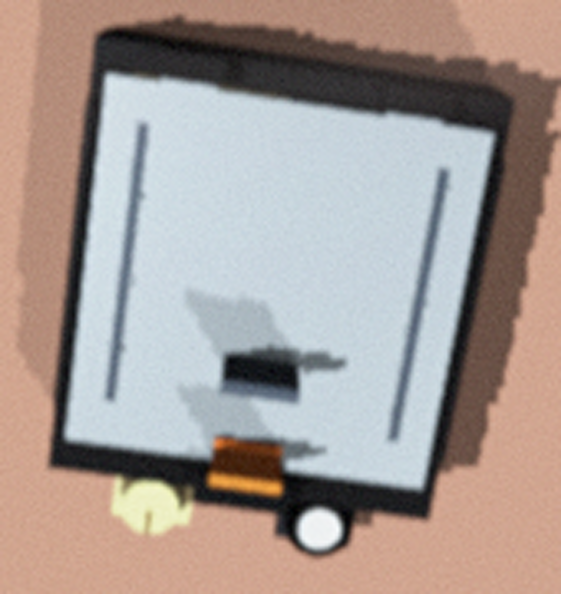

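The close crop confirms the choice: the grey cover in the black box, tab at (247,468), rib at (262,375), cream sample at left (150,505) (-y) and black sample at right (320,528) (+y). I'll plan the cover move and check it is reachable before moving.

```bash
cat > cov.py <<'E'
from h import *
a=np.radians(-8.7);B=np.array([[np.cos(a),-np.sin(a),0],[np.sin(a),np.cos(a),0],[0,0,1]]);O=np.array([.5396,.0090,0])
box=lambda x,y,z:O+B@np.array([x,y,z])/1000
def tilt(t): # rotation raising the +x edge, about box y
    return np.array([[np.cos(t),0,-np.sin(t)],[0,1,0],[np.sin(t),0,np.cos(t)]])
def tool(t,s): # s=+1/-1 : tool y along +-cover x
    y=np.array([s,0,0.]);z=np.array([0,0,-1.]);return B@tilt(t)@np.stack([np.cross(y,z),y,z],1)
H=np.array([-77,0,46.]);G=np.array([41.3,0,66.])
def arc(t,out=0,up=0):
    return box(*(H+tilt(t)@(G-H+np.array([out,0,0]))+np.array([0,0,up])))
M=np.array([.458,-.2523,.003])
E
python3 - <<'E'
from cov import *
for s in(1,-1):
    print(s)
    for nm,p,R in[("pre",box(41.3,0,130),tool(0,s)),("grip",box(*G),tool(0,s))]+[(t,arc(t),tool(t,s)) for t in(.1,.2,.32)]+[("out",arc(.32,30),tool(.32,s)),("up",arc(.32,30,60),tool(.32,s)),("lev",box(41,0,180),tool(0,s)),("mathi",M+B@[.0413,0,.15],tool(0,s)),("mat",M+B@[.0413,0,.021],tool(0,s))]:
        q=kin.inverse_kinematics(p,R);print(nm,p.round(3),None if q is None else np.round(q,2))
E
```

```text
1
pre [0.58  0.003 0.13 ] [ 0.42  0.3  -0.6   1.7   0.18  1.2  -0.37]
grip [0.58  0.003 0.066] [ 0.4   0.36 -0.58  1.77  0.22  1.08 -0.41]
0.1 [0.578 0.003 0.078] [ 0.44  0.27 -0.61  1.86  0.22  0.98 -0.42]
0.2 [0.574 0.004 0.089] [ 0.5   0.18 -0.67  1.95  0.23  0.87 -0.43]
0.32 [0.568 0.005 0.102] [ 0.62  0.07 -0.79  2.05  0.22  0.74 -0.45]
out [0.596 0.    0.112] [ 0.55  0.12 -0.72  1.98  0.25  0.77 -0.46]
up [0.596 0.    0.172] [ 0.59  0.05 -0.74  1.91  0.16  0.89 -0.37]
lev [0.58  0.003 0.18 ] [ 0.43  0.26 -0.61  1.64  0.15  1.29 -0.35]
mathi [ 0.499 -0.259  0.153] [ 0.87  0.23 -0.54  1.72  0.13  1.22  0.15]
mat [ 0.499 -0.259  0.024] [ 0.87  0.37 -0.55  1.85  0.23  0.98  0.06]
-1
pre [0.58  0.003 0.13 ] [ 0.69  0.39 -0.95  1.69  0.34  1.23  2.65]
grip [0.58  0.003 0.066] [ 0.66  0.46 -0.92  1.76  0.4   1.13  2.6 ]
0.1 [0.578 0.003 0.078] [ 0.7   0.35 -0.94  1.85  0.38  1.01  2.61]
0.2 [0.574 0.004 0.089] [ 0.74  0.24 -0.95  1.94  0.33  0.9   2.63]
0.32 [0.568 0.005 0.102] None
out [0.596 0.    0.112] [ 0.78  0.16 -0.97  1.97  0.33  0.79  2.63]
up [0.596 0.    0.172] None
lev [0.58  0.003 0.18 ] [ 0.79  0.4  -1.09  1.63  0.36  1.34  2.63]
mathi [ 0.499 -0.259  0.153] [-0.59  0.37  1.23  1.79 -0.37  1.25 -2.55]
mat [ 0.499 -0.259  0.024] [-0.53  0.64  1.22  1.91 -0.68  1.09 -2.32]
```

Run:
```python
from cov import *
robot.move_gripper(.060)
robot.movep(box(41.3,0,150),tool(0,1))
f=grab("wrist");cv2.imwrite("pics/pre.png",f["img"][:,:,::-1])
C=cloud(f);h=cv2.cvtColor(f["img"],cv2.COLOR_RGB2HSV).astype(int)
m=(h[...,0]>5)&(h[...,0]<22)&(h[...,1]>150)&(C[...,2]>.06)&(C[...,2]<.095)&(np.hypot(C[...,0]-.602,C[...,1])<.03)
if m.any(): print("tab box frame",((C[m]-O)@B).mean(0).round(4),((C[m]-O)@B).max(0).round(4))
print("hit",robot.movel(box(*G),feed=.05,force_limit=8),robot.get_ee_pos())
robot.move_gripper(.030,squeeze=40);robot.dwell(.4)
print(robot.get_width(),robot.get_grip_force(),robot.get_wrist_force(),robot.get_time_s())
f=grab("wrist");cv2.imwrite("pics/grip.png",f["img"][:,:,::-1])
```

```text
tab box frame [0.0641 0.0041 0.0776] [0.0666 0.0142 0.0831]
hit False [0.58063058 0.00276197 0.0662936 ]
0.030172570005782152 0.0 [0.44315545 0.13623789 0.1372936 ] 9.3833
```

View pics/grip.png

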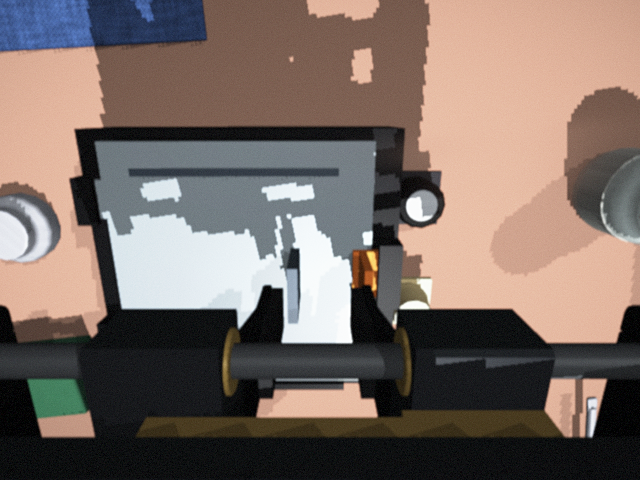

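The wrist view shows the fingers around the rib (293,285) and tab (365,270), but width 30 mm with no grip force is suspicious. I'll zoom in.

```bash
python3 - <<'E'
import cv2,numpy as np
a=cv2.imread("pics/grip.png")[230:420,220:440];b=cv2.imread("pics/pre.png")[230:420,220:440]
cv2.imwrite("pics/cmp.png",cv2.resize(np.hstack([a,b]),None,fx=1.8,fy=2.6,interpolation=cv2.INTER_CUBIC))
E
python3 -c "
from h import *
print(robot.get_width(),robot.get_grip_force(),robot.get_ee_pos())"
```

```text
0.030123760016973655 0.0 [0.58042624 0.00274425 0.06600599]
```

View pics/cmp.png

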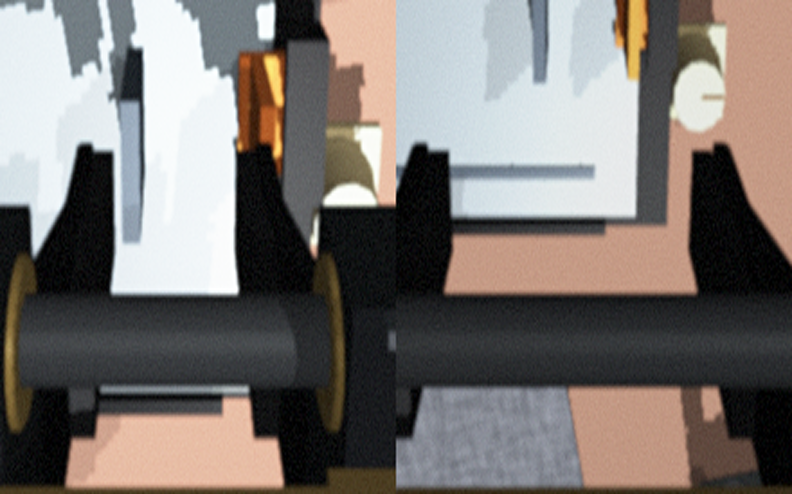

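The fingertip outline looks about 25 mm nearer the camera than the TCP should be, so I check it with depth.

Run:
```python
from cov import *
f=grab("wrist");T=np.array(f["T_tool_cam"]);g=dict(f);g["extrinsics"]=T;C=cloud(g)*1000
for u in(262,270,278,282,355,362,370):
    print(u,[(v,C[v,u].round(0).astype(int).tolist()) for v in(280,290,300,320,345)])
m=(np.abs(C[...,1])<45)&(C[...,2]<30)&(np.abs(C[...,0])<20)
P=C[m];print(len(P),P[:,2].max(),[ (z,(np.abs(P[:,2]-z)<2).sum()) for z in range(-60,30,4)])
print(((cloud(f)[285,293]-O)@B).round(4),((cloud(f)[270,365]-O)@B).round(4))
```

```text
262 [(280, [-4, -30, 15]), (290, [10, -24, -29]), (300, [10, -23, -39]), (320, [9, -21, -53]), (345, [32, -13, -107])]
270 [(280, [-5, -26, 16]), (290, [10, -21, -29]), (300, [9, -20, -36]), (320, [8, -18, -52]), (345, [32, -11, -106])]
278 [(280, [-4, -22, 16]), (290, [8, -18, -24]), (300, [9, -17, -36]), (320, [6, -16, -47]), (345, [32, -9, -106])]
282 [(280, [-5, -20, 16]), (290, [9, -16, -26]), (300, [5, -16, -29]), (320, [-3, -16, -31]), (345, [32, -9, -107])]
355 [(280, [-3, 20, 11]), (290, [8, 16, -25]), (300, [8, 15, -35]), (320, [5, 14, -47]), (345, [32, 8, -107])]
362 [(280, [6, 21, -8]), (290, [9, 19, -27]), (300, [9, 18, -36]), (320, [8, 16, -52]), (345, [32, 10, -106])]
370 [(280, [9, 24, -16]), (290, [10, 22, -30]), (300, [10, 21, -38]), (320, [9, 19, -52]), (345, [32, 11, -106])]
17518 22.21659235643139 [(-60, np.int64(418)), (-56, np.int64(331)), (-52, np.int64(324)), (-48, np.int64(424)), (-44, np.int64(301)), (-40, np.int64(280)), (-36, np.int64(266)), (-32, np.int64(259)), (-28, np.int64(233)), (-24, np.int64(197)), (-20, np.int64(5)), (-16, np.int64(738)), (-12, np.int64(101)), (-8, np.int64(101)), (-4, np.int64(102)), (0, np.int64(91)), (4, np.int64(476)), (8, np.int64(1286)), (12, np.int64(625)), (16, np.int64(7030)), (20, np.int64(109)), (24, np.int64(1)), (28, np.int64(0))]
[0.0296 0.0063 0.0812] [0.0627 0.0141 0.082 ]
```

The depth shows the fingers really end about 23 mm short of the reported TCP. A light touch on the cover plate should confirm it.

Run:
```python
from cov import *
robot.movel(box(41.3,0,120),tool(0,1))
robot.movel(box(-20,0,110),tool(0,1))
robot.movel(box(-20,0,65),feed=.1)
print("hit",robot.movel(box(-20,0,22),feed=.02,force_limit=3),robot.get_ee_pos(),robot.get_wrist_force())
robot.movel(box(-20,0,110))
print(robot.get_time_s())
```

```text
hit True [0.51984477 0.01197011 0.02859362] [-1.33132597 -0.58519222  6.7686831 ]
13.475
```

Confirmed: contact came at 0.0286 on the 51 mm plate, so the true tip is 22.5 mm behind the reported TCP. I correct for it and redo the grasp.

```bash
cat >> cov.py <<'E'
L=.0225  # measured: the true finger ends lie this far behind the reported TCP
def tl(p,R,**k): return robot.movel(np.asarray(p)+L*R[:,2],R,**k)
def tp(p,R): return robot.movep(np.asarray(p)+L*R[:,2],R)
E
python3 - <<'E'
from cov import *
R=tool(0,1)
for t,o,u in((0,0,0),(.2,0,0),(.34,0,0),(.34,30,0),(.34,30,60)):print(kin.inverse_kinematics(arc(t,o,u)+L*tool(t,1)[:,2],tool(t,1)) is not None)
robot.move_gripper(.060)
tl(box(41.3,0,110),R)
print("hit",tl(box(*G),R,feed=.05,force_limit=6),robot.get_ee_pos())
robot.move_gripper(.026,squeeze=40);robot.dwell(.4)
print(robot.get_width(),robot.get_grip_force(),robot.get_wrist_force(),robot.get_time_s())
f=grab("wrist");cv2.imwrite("pics/grip2.png",f["img"][:,:,::-1])
E
```

```text
True
True
True
True
True
hit False [0.58069372 0.00281523 0.04380893]
0.031187625795647336 40.01264154911041 [ 5.1151888  -1.43409585  4.9411137 ] 16.925
```

View pics/grip2.png

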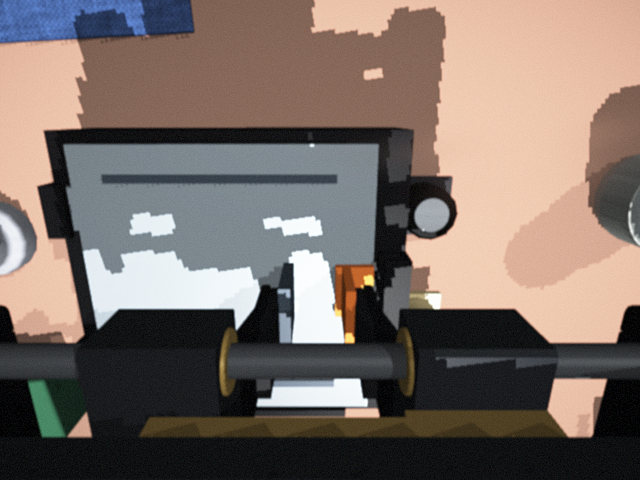

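The fingers hold the tab (350,300) and rib (285,305) at 31 mm with 40 N, so the tab is pressed. Now the swing.

Run:
```python
from cov import *
for t in np.arange(.04,.341,.06):
    tl(arc(t),tool(t,1),feed=.03);print(round(t,2),np.round(robot.get_wrist_force(),1),robot.get_width().__round__(4))
    if np.linalg.norm(robot.get_wrist_force())>45: break
robot.dwell(.2)
f=grab("scene");cv2.imwrite("pics/swing.png",cv2.resize(f["img"][200:320,250:430],None,fx=4,fy=4)[:,:,::-1])
print(robot.get_time_s())
```

```text
0.04 [ 8.6 -1.  -1.5] 0.0311
0.1 [ 9.4 -0.9 -0.5] 0.0311
0.16 [ 8.4 -0.7 -1. ] 0.031
0.22 [ 9.5 -1.9 -0.1] 0.0315
0.28 [10.5 -1.8 -1.1] 0.0315
0.34 [10.5 -2.   0.6] 0.0309
19.45
```

View pics/swing.png

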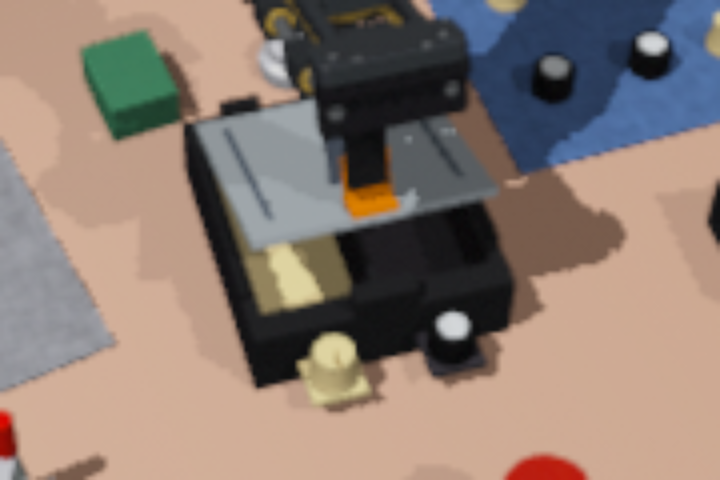

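The cover is swung up (edge at (370,225) in the crop) with its hooked edge still in. The cream liner (290,275) is on the -y side. Now I draw it out, carry it across and lay it down.

Run:
```python
from cov import *
t=.34
for o in(10,20,32):
    tl(arc(t,o),tool(t,1),feed=.04);print(o,np.round(robot.get_wrist_force(),1))
tl(arc(t,32,70),tool(t,1),feed=.1);print(np.round(robot.get_wrist_force(),1),robot.get_width())
tl(box(41.3,0,170),tool(0,1),feed=.12)
R=tool(0,1);d=B@[.0413,0,.020]
tl(M+d+[0,0,.12],R,feed=.15)
tl(M+d+[0,0,.02],R,feed=.1)
w=np.array(robot.get_wrist_force())
print("hit",tl(M+d-[0,0,.003],R,feed=.02,force_limit=4),np.round(robot.get_wrist_force()-w,1),robot.get_ee_pos())
robot.move_gripper(.06);robot.dwell(.2)
tl(M+d+[0,0,.10],R,feed=.15)
f=grab("wrist");cv2.imwrite("pics/laid.png",f["img"][:,:,::-1])
f=grab("top");cv2.imwrite("pics/top1.png",f["img"][150:330,140:500][:,:,::-1].repeat(2,0).repeat(2,1));C=cloud(f)
print(robot.get_time_s())
```

```text
10 [ 0.  -0.6 -4. ]
20 [-1.   0.2 -1.4]
32 [-1.   1.  -2.1]
[ 0.2 -0.6 -2. ] 0.031193033720588993
hit True [ 0.5 -0.2  7.1] [ 0.49850237 -0.25847919  0.00101517]
27.9833
```

View pics/top1.png

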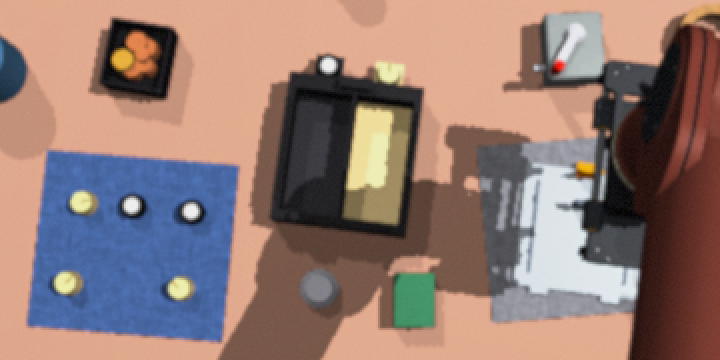

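The cover lies on the grey mat, rib up, with the box open: cream half at right (-y), black half at left (+y). The five knobs are unmoved. Now I check detection from a hover over the blue mat.

```bash
cat > kn.py <<'E'
from cov import *
R=tool(0,1);V=[.455,.205,.33]
def knobs(name="wrist",save=None,lo=.017,inbox=False):
    f=grab(name);C=cloud(f);h=cv2.cvtColor(f["img"],cv2.COLOR_RGB2HSV).astype(int)
    m=(np.abs(C[...,0]-.452)<.17)&(np.abs(C[...,1]-.255)<.17)&(C[...,2]>lo)&(C[...,2]<.04)
    if name=="wrist": m[310:]=0
    if save: cv2.imwrite(save,f["img"][:,:,::-1])
    out=[];bl,l=blobs(m,40,2500)
    n,l,s,c=cv2.connectedComponentsWithStats(m.astype(np.uint8))
    for i in range(1,n):
        if s[i,4]<40: continue
        k=l==i;z=np.percentile(C[k][:,2],80);t=k&(C[...,2]>z-.003)   # top face only
        cn=max(cv2.findContours(t.astype(np.uint8),cv2.RETR_EXTERNAL,cv2.CHAIN_APPROX_NONE)[0],key=len)
        uv,r=cv2.minEnclosingCircle(cn);p=plane(f,uv,z)
        col="cream" if np.median(h[k][:,1])>70 and 15<np.median(h[k][:,0])<36 else "black"
        out.append((col,p,uv,round(r*2*f["depth"][int(uv[1]),int(uv[0])]/f["K"][0][0]*1000,1),np.median(h[k],0).astype(int).tolist()))
    return out
E
python3 - <<'E'
from kn import *
robot.movel([.499,-.2,.25]);robot.movep(V,R);robot.dwell(.2)
for p in((.498,.312,.03),(.398,.202,.03),(.407,.33,.03)): print(kin.inverse_kinematics(p+L*R[:,2]-[0,0,.022],R) is not None)
A=knobs(save="pics/k0.png")
for k in A: print(k[0],k[1].round(4),np.round(k[2]),k[3:])
print("top cam");
for k in knobs("top"): print(k[0],k[1].round(4),np.round(k[2]),k[3:])
print(robot.get_time_s())
E
```

```text
True
True
True
black [0.4074 0.3236 0.025 ] [260.  89.] (np.float64(24.3), [31, 44, 242])
black [0.4962 0.307  0.0251] [338.  92.] (np.float64(24.5), [32, 40, 243])
black [0.6203 0.2356 0.0386] [453. 138.] (np.float64(41.9), [8, 83, 56])
black [0.4913 0.2513 0.0234] [341. 141.] (np.float64(27.3), [105, 12, 125])
black [0.4829 0.1857 0.0233] [341. 195.] (np.float64(26.2), [100, 9, 115])
black [0.3987 0.199  0.0251] [273. 195.] (np.float64(23.0), [32, 33, 244])
black [0.5083 0.0904 0.0354] [371. 266.] (np.float64(72.5), [90, 102, 10])
top cam
black [0.4895 0.2543 0.0249] [205. 253.] (np.float64(26.6), [75, 4, 124])
black [0.4822 0.1889 0.0248] [235. 256.] (np.float64(25.9), [30, 3, 120])
cream [0.3975 0.2015 0.0271] [229. 294.] (np.float64(22.5), [30, 76, 223])
31.0333
```

View pics/k0.png

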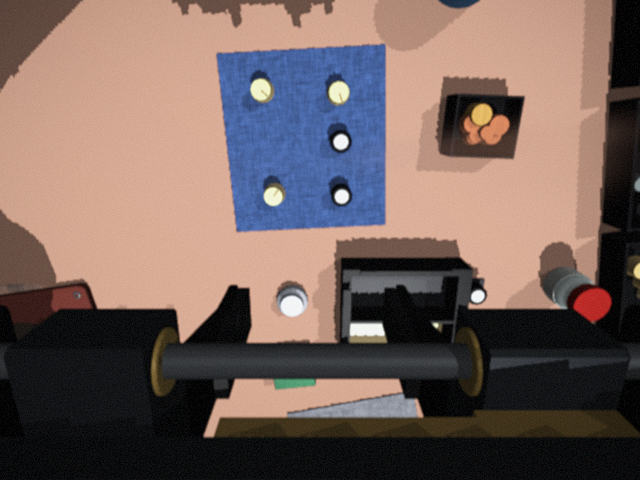

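The view shows all five knobs: cream (260,89), (338,92), (273,195); black (341,141), (341,195). The heights agree with the text. I fix the colour threshold and run pick and place, looking again before each pick.

```bash
sed -i 's/>70 and 15/>24 and 15/' kn.py
cat >> kn.py <<'E'
def loose(**k): return [a for a in knobs(**k) if a[3]<36 and a[1][0]<.58 and a[1][1]>.12]
SL={"cream":[(-36,-34,22),(30,-34,22),(-3,-34,31)],"black":[(-36,34,22),(30,34,22),(-3,34,31)]}
E
cat > run.py <<'E'
from kn import *
cnt={"cream":0,"black":0}
for i in range(8):
    tp(V,R);robot.dwell(.15);A=loose(save=f"pics/run{i}.png")
    print(i,[(a[0],a[1][:2].round(3).tolist()) for a in A],round(robot.get_time_s(),1))
    if not A: break
    c,p=A[0][:2];robot.move_gripper(.046,squeeze=15)
    g=np.array([p[0],p[1],.008]);tl(g+[0,0,.06],R,feed=.4)
    if tl(g,R,feed=.12,force_limit=10): print("touched",robot.get_ee_pos())
    robot.move_gripper(.015);w=robot.get_width();print(c,p.round(3),"width",round(w,4))
    tl(g+[0,0,.10],R,feed=.2)
    if not .022<robot.get_width()<.031: print("missed");robot.move_gripper(.046);continue
    s=SL[c][cnt[c]];cnt[c]+=1
    tl(box(s[0],s[1],110),R,feed=.3)
    if tl(box(*s),R,feed=.15,force_limit=10): print("touched in box",robot.get_ee_pos())
    robot.move_gripper(.034);robot.dwell(.1);tl(box(s[0],s[1],110),R,feed=.25)
print(cnt,robot.get_time_s())
E
python3 run.py
```

```text
0 [('cream', [0.407, 0.324]), ('cream', [0.496, 0.307]), ('black', [0.491, 0.251]), ('black', [0.483, 0.185]), ('cream', [0.398, 0.199])] 31.5
cream [0.407 0.324 0.025] width 0.0264
1 [('cream', [0.496, 0.307]), ('black', [0.491, 0.252]), ('black', [0.483, 0.186]), ('black', [0.398, 0.199])] 39.3
cream [0.496 0.307 0.025] width 0.0264
2 [('black', [0.491, 0.252]), ('black', [0.483, 0.186]), ('black', [0.398, 0.199])] 47.1
black [0.491 0.252 0.023] width 0.0261
3 [('black', [0.483, 0.185]), ('black', [0.399, 0.199])] 54.2
black [0.483 0.185 0.023] width 0.026
4 [('black', [0.399, 0.199])] 61.2
black [0.399 0.199 0.025] width 0.0266
5 [] 68.3
{'cream': 2, 'black': 3} 68.275
```

The third cream knob was misread as black (saturation just under my threshold) and went into the black half. I look into the box to mend it.

Run:
```python
from kn import *
tp(box(0,-35,250),R);robot.dwell(.2)
f=grab("wrist");C=cloud(f);h=cv2.cvtColor(f["img"],cv2.COLOR_RGB2HSV).astype(int)
Q=(C-O)@B*1000
m=(np.abs(Q[...,0])<68)&(np.abs(np.abs(Q[...,1])-34)<31)&(Q[...,2]>16)&(Q[...,2]<44);m[310:]=0
n,l,s,c=cv2.connectedComponentsWithStats(m.astype(np.uint8))
for i in range(1,n):
    if s[i,4]>30: k=l==i;print(c[i].round(),s[i,4],np.median(Q[k],0).round(1),np.median(h[k],0))
cv2.imwrite("pics/inbox.png",f["img"][:,:,::-1])
g=grab("scene");cv2.imwrite("pics/sc2.png",g["img"][:,:,::-1])
```

```text
[390. 130.] 375 [67.7 35.4 30.6] [23. 68. 19.]
[280. 130.] 633 [-34.8  34.9  23.5] [ 94.  11. 106.]
[349. 131.] 633 [30.4 34.2 23.5] [ 90.   9. 116.]
[314. 131.] 488 [-3.  34.2 25.4] [ 31.  23. 251.]
[386. 203.] 314 [ 67.6 -32.6  30.7] [56.5 73.  14. ]
[282. 200.] 451 [-34.8 -32.1  25.3] [ 32.  18. 251.]
[348. 200.] 460 [ 30.5 -32.2  25.4] [ 33.  13. 251.]
```

View pics/inbox.png

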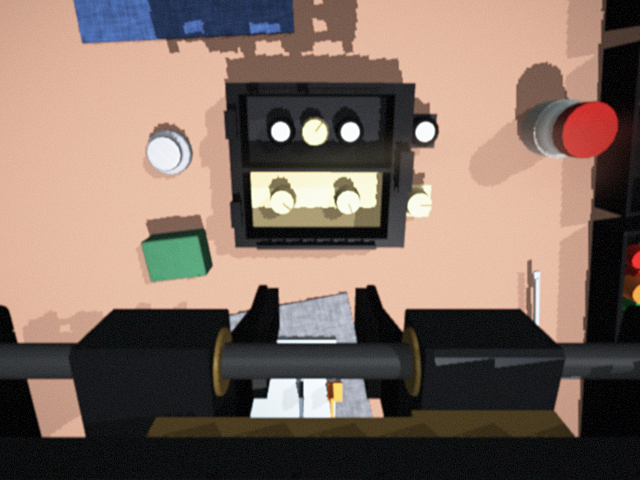

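All five knobs stand upright, with the cream one wrongly at (314,131), box (-3,34). It is hemmed in along x, so I grip it along y by its upper part and carry it over the divider.

Run:
```python
from kn import *
y=B@[0,1,0];z=np.array([0,0,-1.]);best=None
for s in(1,-1):
    Y=s*y;Rr=np.stack([np.cross(Y,z),Y,z],1);ok=[kin.inverse_kinematics(box(*p)+L*z,Rr) for p in((-3,34,110),(-3,34,13),(-2,-34,31))]
    print(s,[None if q is None else np.round(q,2) for q in ok])
    if all(q is not None for q in ok):
        c=abs(ok[0][6]); 
        if best is None or c<best[0]: best=(c,Rr)
R2=best[1]
robot.move_gripper(.033,squeeze=15)
tp(box(-3,34.2,110),R2)
tl(box(-3,34.2,50),R2,feed=.1)
hit=tl(box(-3,34.2,13),R2,feed=.03,force_limit=6);print("hit",hit,robot.get_ee_pos(),robot.get_wrist_force())
robot.move_gripper(.015);print(robot.get_width(),robot.get_grip_force())
tl(box(-3,34.2,110),R2,feed=.1);print(robot.get_width(),robot.get_time_s())
f=grab("wrist");np.save("pics/R2.npy",R2)
```

```text
1 [array([ 0.81,  0.47, -1.19,  1.82,  0.47,  1.18,  0.89]), array([ 0.72,  0.59, -1.1 ,  1.9 ,  0.61,  1.04,  0.78]), array([ 0.87,  0.54, -1.11,  1.91,  0.56,  1.04,  0.94])]
-1 [array([ 0.52,  0.3 , -0.78,  1.83,  0.24,  1.11, -2.07]), array([ 0.44,  0.42, -0.71,  1.91,  0.34,  0.93, -2.15]), array([ 0.58,  0.37, -0.71,  1.92,  0.3 ,  0.95, -2.  ])]
hit False [ 0.5419407   0.04325596 -0.00931438] [-0.30291073  0.68038891 -0.44334488]
0.026294037783358426 15.000060796737671
0.02635844893669879 74.4833
```

Run:
```python
from kn import *
R2=np.load("pics/R2.npy")
tl(box(-2,-33.5,110),R2,feed=.15)
print("hit",tl(box(-2,-33.5,31),R2,feed=.08,force_limit=6))
robot.move_gripper(.033);robot.dwell(.2);tl(box(-2,-33.5,110),R2,feed=.15)
tp(box(0,-35,250),R);robot.dwell(.2)
f=grab("wrist");C=cloud(f);h=cv2.cvtColor(f["img"],cv2.COLOR_RGB2HSV).astype(int);Q=(C-O)@B*1000
m=(np.abs(Q[...,0])<60)&(np.abs(np.abs(Q[...,1])-34)<31)&(Q[...,2]>16)&(Q[...,2]<44);m[310:]=0
n,l,s,c=cv2.connectedComponentsWithStats(m.astype(np.uint8))
for i in range(1,n):
    if s[i,4]>30: k=l==i;print(c[i].round(),s[i,4],np.median(Q[k],0).round(1),np.median(h[k],0))
# counter close look: two wrist places, red post
for i,p in enumerate([[.60,-.26,.33],[.57,-.30,.33]]):
    robot.movep(p,R);robot.dwell(.2);f=grab("wrist");C=cloud(f);h=cv2.cvtColor(f["img"],cv2.COLOR_RGB2HSV).astype(int)
    if i==0: cv2.imwrite("pics/cnt.png",f["img"][:,:,::-1])
    near=(np.hypot(C[...,0]-.64,C[...,1]+.23)<.06);near[310:]=0
    r=near&((h[...,0]<6)|(h[...,0]>174))&(h[...,1]>150)
    if r.any():
        t=r&(C[...,2]>.079);print("post top",C[t].mean(0).round(4),t.sum(),"lo..hi",C[r].min(0).round(3),C[r].max(0).round(3))
    w=near&(C[...,2]>.047)&(C[...,2]<.06);print("arm",C[w].mean(0).round(4) if w.any() else None)
    g=near&(C[...,2]>.038)&(C[...,2]<.047)
    cn=max(cv2.findContours(g.astype(np.uint8),cv2.RETR_EXTERNAL,cv2.CHAIN_APPROX_NONE)[0],key=cv2.contourArea)[:,0]
    print("counter",[np.round(x,1) for x in cv2.minAreaRect((np.array([plane(f,p,.044)[:2] for p in cn])*1000).astype(np.float32))])
print(robot.get_time_s())
```

```text
hit False
[281. 129.] 642 [-34.7  34.2  23.5] [ 96.  11. 114.]
[350. 129.] 643 [30.5 34.2 23.5] [ 98.   9. 116.]
[283. 199.] 460 [-34.8 -32.4  25.4] [ 32.  18. 252.]
[348. 199.] 462 [ 30.2 -32.3  25.4] [ 33.  12. 252.]
[316. 200.] 461 [ -1.6 -33.3  25.3] [ 32.  14. 252.]
post top [ 0.6238 -0.223   0.1447] 103 lo..hi [ 0.583 -0.259  0.077] [ 0.631 -0.178  0.515]
arm [ 0.6573 -0.2386  0.0518]
counter [array([ 657.1, -245.7]), array([75.2, 63.5]), np.float64(1.3)]
post top [ 0.6239 -0.2208  0.1004] 96 lo..hi [ 0.582 -0.226  0.069] [ 0.631 -0.216  0.515]
arm [ 0.6572 -0.2395  0.0518]
counter [array([ 656.8, -246.3]), array([75.4, 63.3]), np.float64(1.3)]
80.9167
```

View pics/cnt.png

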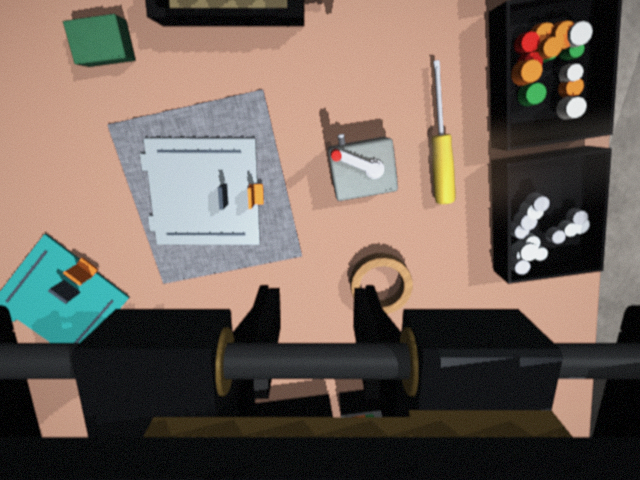

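All five knobs are in their own halves. In this view the post (337,156) is at rest on its pivot (375,170), and the cover lies rib up on the mat (205,192). With closed fingers I push the post in -y and then let it come back.

Run:
```python
from kn import *
D=down(0.)
robot.move_gripper(0.0,squeeze=10)
tp([.621,-.180,.15],D);print("hit down",tl([.621,-.180,.061],D,feed=.08,force_limit=5))
w=np.array(robot.get_wrist_force())
for y in(-.205,-.23,-.245,-.2525):
    tl([.621,y,.061],D,feed=.05);print(y,(np.array(robot.get_wrist_force())-w).round(1))
hit=tl([.621,-.264,.061],D,feed=.02,force_limit=12);robot.dwell(.15)
print(hit,robot.get_ee_pos(),(np.array(robot.get_wrist_force())-w).round(1))
f=grab("scene");cv2.imwrite("pics/lev.png",cv2.resize(f["img"][260:380,150:330],None,fx=4,fy=4)[:,:,::-1])
```

```text
hit down False
-0.205 [-0.1  1.6  0.2]
-0.23 [-3.5  4.5 -0.1]
-0.245 [ 0.8  5.7 -2. ]
-0.2525 [ 5.   6.6 -4. ]
True [ 0.62446471 -0.25318828  0.03835877] [-1.5  6.4  1. ]
```

View pics/lev.png

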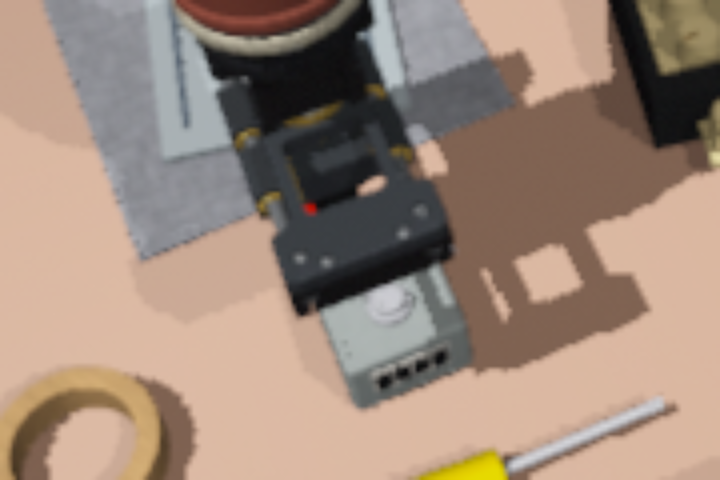

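It looks to be at about 1.02 rad by geometry, so I push a bit more firmly to be sure of the stop, then release.

Run:
```python
from kn import *
D=down(0.)
for y in (-.256,-.259,-.262):
    hit=tl([.621,y,.061],D,feed=.01,force_limit=20);robot.dwell(.1);F=np.array(robot.get_wrist_force());print(y,hit,robot.get_ee_pos(),F.round(1))
    if np.linalg.norm(F[:2])>22 or hit: break
tl([.621,-.23,.061],D,feed=.08);tl([.621,-.180,.061],D,feed=.08);robot.dwell(.3);tl([.621,-.180,.20],D)
tp([.57,-.02,.33],R);robot.dwell(.2)
f=grab("scene");cv2.imwrite("pics/end.png",f["img"][:,:,::-1])
g=grab("top");C=cloud(g);h=cv2.cvtColor(g["img"],cv2.COLOR_RGB2HSV).astype(int)
r=(np.hypot(C[...,0]-.64,C[...,1]+.24)<.06)&((h[...,0]<6)|(h[...,0]>174))&(h[...,1]>150)&(C[...,2]>.07);print("post",C[r].mean(0).round(4),r.sum())
p=(C[...,1]<-.15)&(C[...,1]>-.36)&(C[...,0]>.36)&(C[...,0]<.57)&(h[...,2]>175)&(h[...,1]<60)
cn=max(cv2.findContours(p.astype(np.uint8),cv2.RETR_EXTERNAL,cv2.CHAIN_APPROX_NONE)[0],key=cv2.contourArea)[:,0]
print("cover",[np.round(x,1) for x in cv2.minAreaRect((np.array([plane(g,q,.008)[:2] for q in cn])*1000).astype(np.float32))],np.median(C[p][:,2]))
print(robot.get_time_s())
```

```text
-0.256 False [ 0.62342427 -0.2525774   0.0387858 ] [ 7.7  8.7 -6.6]
-0.259 False [ 0.62417478 -0.25444342  0.03878662] [12.8 11.1 -8.3]
-0.262 False [ 0.62490727 -0.25619593  0.03880229] [14.2 13.5 -9.2]
post [ 0.6244 -0.2153  0.0817] 22
cover [array([ 448.3, -261. ]), array([114.4, 148.8]), np.float64(82.3)] 0.007176029556209329
92.225
```

View pics/end.png

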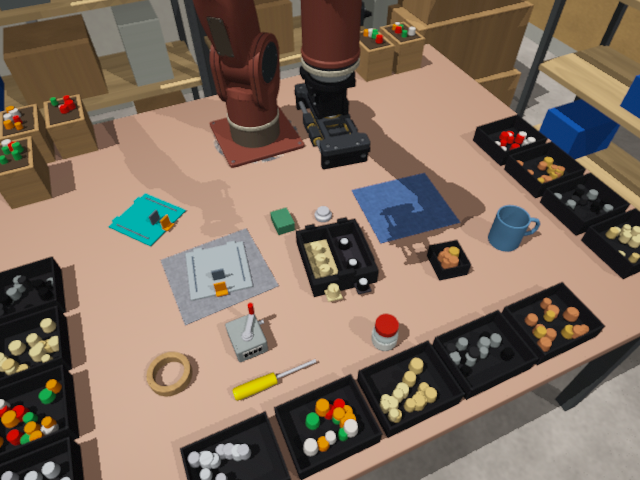

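The knobs sit in the box at (322,258) and (349,252), the cover is flat on the mat (219,272), and the lever is back at its rest place (250,310). The pushing force was largely radial (friction), so I repeat the swing along the arc to be sure of the stop.

Run:
```python
from kn import *
P=np.array([.6685,-.2452]);
def pose(th,gap=0.):
    ph=np.pi-.55+.023+th;t=np.array([-np.sin(ph),np.cos(ph)]);c=P+.05*np.array([np.cos(ph),np.sin(ph)])-t*(.0155+gap)
    return np.array([c[0],c[1],.061]),down(ph-np.pi),t
p,D,t=pose(0,.015);tp(p+[0,0,.1],D);print(tl(p,D,feed=.08,force_limit=5))
w=np.array(robot.get_wrist_force())
for th in(0,.2,.4,.6,.8,.95,1.05,1.12,1.2,1.28):
    p,D,t=pose(th);tl(p,D,feed=.04);robot.dwell(.1)
    F=np.array(robot.get_wrist_force())-w;e=np.array(robot.get_ee_pos())[:2]+t*.0155-P
    print(th,"tang",round(-F[:2]@t,1),"F",F.round(1),"post angle est",round((np.arctan2(e[1],e[0])%(2*np.pi))-np.pi+.55-.023,3))
    if -F[:2]@t>14: break
for th in(.8,.5,.2): 
    p,D,t=pose(th);tl(p,D,feed=.08)
p,D,t=pose(0,.02);tl(p,D,feed=.08);robot.dwell(.3);tl(p+[0,0,.13],D)
tp([.57,-.02,.33],R);robot.dwell(.3)
g=grab("top");C=cloud(g);h=cv2.cvtColor(g["img"],cv2.COLOR_RGB2HSV).astype(int)
r=(np.hypot(C[...,0]-.64,C[...,1]+.24)<.06)&((h[...,0]<6)|(h[...,0]>174))&(h[...,1]>150)&(C[...,2]>.07);print("post",C[r].mean(0).round(4),r.sum(),robot.get_time_s())
```

```text
False
0 tang 0.2 F [ 0.8 -0.2 -1.8] post angle est -0.006
0.2 tang 1.0 F [ 2.9  0.1 -1.4] post angle est 0.187
0.4 tang 2.5 F [ 2.9  2.2 -0.3] post angle est 0.384
0.6 tang 3.1 F [ 3.1  3.3 -0.4] post angle est 0.583
0.8 tang 3.6 F [0.8 4.  0.5] post angle est 0.785
0.95 tang 4.1 F [-0.8  4.2  1.7] post angle est 0.937
1.05 tang 4.3 F [-1.   4.3  2. ] post angle est 1.041
1.12 tang 5.3 F [-3.2  4.3  0.4] post angle est 1.113
1.2 tang 13.8 F [-9.7  9.9  6.3] post angle est 1.142
1.28 tang 26.0 F [-19.7  17.1  13.2] post angle est 1.159
post [ 0.6245 -0.2153  0.0821] 20 103.8167
```

The tangential force jumped at 1.12 rad, so the stop was reached. The lever is back at rest.

```bash
python3 -c "
from h import *
print(robot.hand_in())"
```

```text
the job is handed in; nothing more can be done
None
```

The job is handed in: the cover lies rib up on the grey mat, all five knobs present (three cream, two black) are in their own halves, and the lever was swung to its stop and is back at rest; the verdict was not reported to me.

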